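# Sort out the swapped lids of the treatment-room jars

### The arm

A 6-joint arm with a two-finger parallel gripper is mounted at the origin on the work surface. World frame = base frame: x ahead of the robot, y to its left, z up, the work surface at z = 0. Lengths are in m, angles in rad, forces in N, time in s.
With the tool pointing down it reaches from about 0.3 to 0.775 m from the base axis. Payload 14.6 kg.
Tool frame: the origin (TCP) lies at the very end of the fingers, on their centre line; the grasp point (between the pads) lies 19 mm behind it; z points along the fingers, y is the line along which they close (so a half turn about z gives the same grasp; the last joint's range is limited). The gripper opens to 85 mm and grips with 20 to 120 N. Pads are 22 mm wide; open, the fingers measure 114 mm over their backs; the gripper's body (76 mm by 85 mm) begins 54 mm behind the grasp point. The pads swing forward as they close: fully open they stand 13 mm farther back than shut.
Start: joints at [1.037, 0.3, 1.521, -0, 1.321, -0.067], TCP at [0.248, 0.491, 0.231] pointing down, gripper open.
Joint ranges: [-3.03, 3.03], [-0.79, 2.21], [0.23, 2.52], [-1.04, 4.18], [0, 3.07], [-2.55, 2.55]. Speed limits (rad/s): [2.22, 2.22, 2.57, 3.14, 3.14, 3.14].

### API

Orientations are given as [roll, pitch, yaw] about the fixed x, y, z axes, in that order (R = Rz(yaw) Ry(pitch) Rx(roll)).
In Python, from workcell import manip gives the robot as it stands.
- The arm moves only by the tool jog_arm, never from a script. Its argument "rows" is one flat list of numbers, 7 for each row, row after row: the turn, a rotation vector about the tool's x, y, z in rad, then the shift along the tool's x, y, z in mm, then the opening, from 0 (shut) to 1 (fully open). A call has 1 to 5 rows; each row shifts and turns the commanded pose from where the row before left it, along the tool's axes as they then stand; what a row does not reach is not made up. A row lasts 1/10 s, in which the tool goes at most 50 mm and 8.59 degrees, less where a joint would pass 70% of its speed; a pose out of reach is approached as far as the arm can. A call with a gripper value outside its range is refused whole. The fingers move at their own pace and stop on an object; the grip force is fixed at half the most. Time passes only in rows, so rows that do not move let the fingers close. It gives the time, the measured TCP pose, the force, the opening and the grip force at its end, in the units of the state.
- manip.state(): the state, without advancing time (a new reading comes with each control period).
- manip.capture(name): name is "scene" or "side" or "wrist"; returns the picture (400x640x3 uint8, red, green, blue); there is no depth.
- manip.camera_params(name): a dict with "fx", "fy", "cx", "cy" (pixels), "k1" (the pictures are not rectified: a ray, as slopes to the right and down, at radius r is drawn at 1 + k1 r^2 times it, then the intrinsics apply), "R" (3x3) and "t" (3): a world point X has camera coordinates R X + t; the wrist camera has in their place "tool_from_camera" (4x4, takes a point from camera to tool coordinates, whose origin is the TCP and whose axes are the flange's). Camera axes: x right, y down, z forward; pixel columns grow to the right and rows downward; lengths in m; the calibration is good to about 2 mm. A picture is of the moment at which its call begins: read the wrist's pose just before it. camera_params takes no time and is no camera call.
- manip.finish_job(): hands the job in; it is judged then, once.
The state is a dict: "time": time; "joints": joint angles; "joint_vel": joint speeds; "joint_efforts": joint torques, N m; "position": TCP position; "eef_rot": TCP orientation; "force": force on the tool from outside, world axes, zero at the start; "torque": the same for the moment, N m; "grip_width": opening from 0.0 (shut) to 1.0 (fully open); "finger_force": force on a finger pad.
Only numpy, scipy, OpenCV 4.12 (cv2) and the standard library are available. Lean on these libraries where they do the work, as an engineer would, in place of code of your own. Each camera call takes 0.05 s, during which the arm holds its last target. There are 200 camera calls.

### The job

The lids of the three steel jars have been mixed up: each sits on the wrong jar. Put every lid on the jar it fits, seated fully home and flat on its rim; a lid that has to wait goes on the empty steel tray, since the lids are clean and must not touch the bare counter. Leave the vial and the sharps container where they stand.

Things in the scene. Friction and masses are not known exactly. Their poses are not given: they have to be found in the camera images.
- round_lid_grip (a point): Round steel lid: plate 106 mm across, 5 thick; below it a plug 12 mm deep, 80 mm across tapering to 72; on top a round black knob, 24 mm across. This point (z up): centre of the lid, mid-height of the grip, 22 mm above the plate's top, 27 above its underside, 39 above the plug's end, 12 below the top. At first its plug stands on the rim of a wrong jar.
- square_lid_grip (a point): Square steel lid: plate 84 x 84 mm, 5 thick; below it a plug 12 mm deep, 58 mm square tapering to 50; on top a square black knob, 24 x 24 mm, its sides along x and y like the plate's. This point (z up): centre of the lid, mid-height of the grip, 22 mm above the plate's top, 27 above its underside, 39 above the plug's end, 12 below the top. At first it covers part of a wrong box.
- long_lid_grip (a point): Oblong steel lid: plate 84 (x) by 148 mm (y), 5 thick; below it a plug 12 mm deep, 58 x 122 mm tapering to 50 x 114; on top a raised black bar 14 wide (x), 70 long (y), 20 high. This point (z up): centre of the lid, mid-height of the grip, 22 mm above the plate's top, 27 above its underside, 39 above the plug's end, 12 below the top. At first its plug stands on a wrong jar.
- round_jar_mouth (a point): Round stainless jar, fixed on the counter, upright, 100 mm across and 105 mm high, wall 5 mm, mouth about 89 mm across, small amber ampoules inside. This point is the centre of its mouth at the height of the rim, z up. Seated, a lid's plate lies flat on the rim with its plug inside.
- square_jar_mouth (a point): Square stainless jar, fixed on the counter, upright, 76 x 76 mm and 90 mm high, wall 5 mm, mouth 66 x 66 mm, plastic thermometers inside. This point is the centre of its mouth at the height of the rim, x and y parallel to its sides, z up.
- long_box_mouth (a point): Oblong stainless box, fixed on the counter, upright, 76 mm (its x) by 140 mm (its y) and 60 mm high, wall 5 mm, mouth 66 x 130 mm, wooden spatulas inside. This point is the centre of its mouth at the height of the rim, z up.
- tray: Empty shallow stainless tray, fixed on the counter, 120 mm (its x) by 160 mm (its y), floor 3 mm thick, rim 3 mm wide and 10 mm high. Origin: centre of its underside, on the counter. Room for one lid, which stands there on its plug (the plate may reach over the rim).
- counter: The blue counter top on which everything stands, at height 0.
- vial: Small upright glass medicine vial with aluminium cap, 24 mm across, 49 mm high, standing loose between the jars. Origin: centre of its underside. To be left alone.
- sharps: Yellow round sharps container with red lid, 106 mm across, 134 mm high, standing loose at the left. Origin: centre of its underside. To be left alone.
Mind the look-alikes: they are no part of the job. Leave any orange or turquoise look-alike of the part that bears round_lid_grip alone.

How it is judged:
At the end, for the whole second after the job is handed in: Each lid is on the jar of its own shape: its centre within 8 mm of the mouth's centre, its plate within 3 mm of lying on the rim, tilted less than 0.05 rad, at rest; vial and sharps container upright and within 20 mm of where they started (horizontal distance between round_lid_grip and round_jar_mouth below 0.008 m and z of round_lid_grip in the frame of round_jar_mouth between 0.024 and 0.03 m and angle between each of round_lid_grip, square_lid_grip, long_lid_grip's own z axis and vertical below 0.05 rad and linear speed of each of round_lid, square_lid, long_lid below 0.01 m/s and angular speed of each of round_lid, square_lid, long_lid below 0.1 rad/s and horizontal distance between square_lid_grip and square_jar_mouth below 0.008 m and z of square_lid_grip in the frame of square_jar_mouth between 0.024 and 0.03 m and horizontal distance between long_lid_grip and long_box_mouth below 0.008 m and z of long_lid_grip in the frame of long_box_mouth between 0.024 and 0.03 m and distance of each of vial, sharps from where it was at the start of the episode below 0.02 m and angle between each of vial, sharps's own z axis and vertical below 0.1 rad); the robot touches nothing.
It fails at once if a lid touches the bare counter (contact force between any of round_lid, square_lid, long_lid and counter above 0.1 N).
It fails at once if the vial or the sharps container is pushed more than 20 mm or tipped over (distance of any of vial, sharps from where it was at the start of the episode above 0.02 m or angle between any of vial, sharps's own z axis and vertical above 0.3 rad).
It also fails if it takes over 115 s, if anything falls off the work surface, if the arm or the gripper's body presses on something with over 40 N, if the wrist force passes 120 N, or if a joint passes its speed limit or range.

## Working session

There is one attempt and no reset: what is moved stays moved. The work goes in short steps, Python scripts to look and compute and a tool call to move; the robot and the scene stay as the last step left them, time stands still between calls to the robot, and variables do not carry over. Pictures are saved under pics/ and viewed, at most 14 in all, crops included, and the job is handed in when it is done.

Besides the shell and the picture viewer there is one more tool, called after "Emit:" as a command line: name --argument value ..., lists and objects as JSON in quotes. jog_arm: Moves the arm, as the interface text tells. Its arguments: {"type":"object","properties":{"rows":{"type":"array","items":{"type":"number"}}},"required":["rows"]}

```bash
mkdir -p pics; ls
cat > h.py <<'E'
import numpy as np, cv2
from workcell import manip
from scipy.spatial.transform import Rotation as Ro
def save(im,n): cv2.imwrite('pics/'+n,cv2.cvtColor(im,cv2.COLOR_RGB2BGR))
def cam(name,st=None):
    p=manip.camera_params(name)
    K=np.array([[p['fx'],0,p['cx']],[0,p['fy'],p['cy']],[0,0,1.]])
    d=np.array([p['k1'],0,0,0,0.])
    if name=='wrist':
        T=np.array(p['tool_from_camera']); Rt=Ro.from_euler('xyz',st['eef_rot']).as_matrix()
        Rw=Rt@T[:3,:3]; c=Rt@T[:3,3]+np.array(st['position'])
    else:
        R=np.array(p['R']); Rw=R.T; c=-R.T@np.array(p['t'])
    return K,d,Rw,c
def ray(C,uv):
    K,d,Rw,c=C
    n=cv2.undistortPoints(np.array(uv,float).reshape(-1,1,2),K,d).reshape(-1,2)
    return c,(Rw@np.c_[n,np.ones(len(n))].T).T
def onz(C,uv,z):
    c,v=ray(C,uv); return c+v*((z-c[2])/v[:,2])[:,None]
def proj(C,X):
    K,d,Rw,c=C; 
    return cv2.projectPoints((np.array(X,float).reshape(-1,3)-c)@Rw,np.zeros(3),np.zeros(3),K,d)[0].reshape(-1,2)
def look(name,fn):
    st=manip.state(); im=manip.capture(name); 
    save(im,fn); return im,cam(name,st),st
E
python3 - <<'E'
from h import *
for n in ['scene','side','wrist']:
    im,C,st=look(n,n+'0.png'); print(n,C[3].round(3),C[2][:,2].round(2),C[0][0,0])
print(st)
E
```

```text
pics
scene [ 1.303 -0.143  0.849] [-0.73  0.22 -0.64] 486.27136225954905
side [-0.084 -0.619  0.685] [ 0.49  0.68 -0.55] 439.2410821688351
wrist [0.189 0.521 0.373] [ 0.23 -0.12 -0.96] 310.7824732005104
{'time': 0.1, 'joints': array([ 1.03742502e+00,  3.00418272e-01,  1.52154448e+00, -1.35757107e-06,
        1.32070447e+00, -6.66187651e-02]), 'joint_vel': array([ 0.00075591,  0.00059161, -0.00071245, -0.00014131, -0.0005495 ,
       -0.00098352]), 'joint_efforts': array([ 8.90805914e-04, -5.44377172e+01, -3.62370086e+01, -7.26837402e-05,
        3.07137881e-03,  1.29384350e-05]), 'position': array([0.24739351, 0.49097251, 0.23076578]), 'eef_rot': array([-3.14052038e+00, -7.02217467e-05,  2.67484041e+00]), 'force': array([ 0.22053593, -0.68683586,  0.83190749]), 'torque': array([-0.03453733,  0.01633569,  0.00112888]), 'finger_force': 0.0, 'grip_width': 1.0001938793086798}
```

View pics/scene0.png

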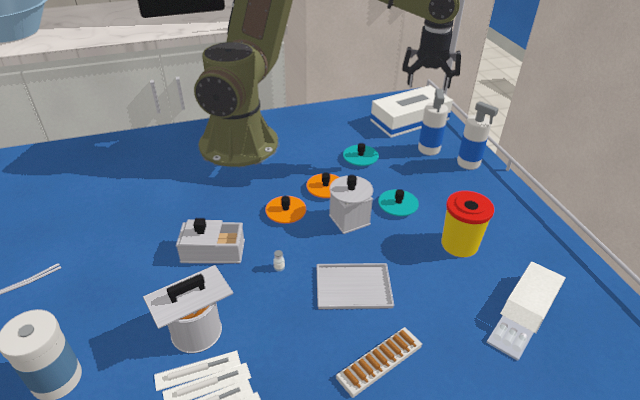

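View pics/side0.png

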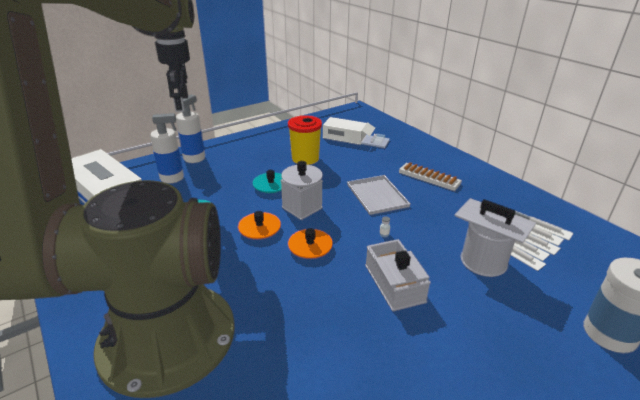

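The scene shows the round lid (350,190) on the square jar, the square lid (200,237) on the oblong box, and the long lid (188,292) on the round jar. The tray is at (355,287), the vial at (279,262) and the sharps container at (465,222).
Round-lid candidates are the steel one at (350,190), orange at (285,208) and (323,185), and turquoise at (360,155) and (398,202). Only the grey steel one, raised on the square jar, fits; I'll confirm it in a wrist crop.

Run:
```python
from h import *
S=cam('scene');D=cam('side')
def tri(a,b):
    c1,v1=ray(S,[a]);c2,v2=ray(D,[b]);v1=v1[0]/np.linalg.norm(v1);v2=v2[0]/np.linalg.norm(v2)
    A=np.c_[v1,-v2];t=np.linalg.lstsq(A,c2-c1,rcond=None)[0]
    p,q=c1+t[0]*v1,c2+t[1]*v2;return ((p+q)/2).round(3),np.linalg.norm(p-q).round(4)
ims=cv2.imread('pics/scene0.png');imd=cv2.imread('pics/side0.png')
def blob(im,box):
    x0,y0,x1,y1=box;m=(im[y0:y1,x0:x1].max(2)<60).astype(np.uint8)
    n,l,s,c=cv2.connectedComponentsWithStats(m);i=1+s[1:,4].argmax();return c[i]+[x0,y0],s[i,4]
for n,a,b in [('round',(335,170,370,200),(285,155,320,182)),('square',(188,212,215,236),(390,245,415,275)),('long',(160,270,210,305),(475,198,520,225))]:
    p,q=blob(ims,a),blob(imd,b);print(n,p,q,tri(p[0],q[0]))
print('vial',onz(S,[[279,269]],0.0).round(3),tri((279,255),(386,220)))
print('sharps',tri((470,208),(306,124)))
print('tray',onz(S,[[318,265],[388,265],[393,307],[319,308]],0.01).round(3))
```

```text
round (array([351.22641509, 182.22641509]), np.int32(106)) (array([301.44086022, 167.61290323]), np.int32(93)) (array([0.438, 0.213, 0.124]), np.float64(0.0008))
square (array([199.39333333, 225.55333333]), np.int32(150)) (array([402.05970149, 259.70646766]), np.int32(201)) (array([ 0.443, -0.159,  0.083]), np.float64(0.0015))
long (array([185.16704805, 286.74370709]), np.int32(437)) (array([497.40469208, 210.01173021]), np.int32(341)) (array([ 0.671, -0.203,  0.142]), np.float64(0.0021))
vial [[0.551 0.    0.   ]] (array([0.548, 0.002, 0.041]), np.float64(0.0031))
sharps (array([0.601, 0.442, 0.119]), np.float64(0.0026))
tray [[0.574 0.088 0.01 ]
 [0.62  0.244 0.01 ]
 [0.734 0.206 0.01 ]
 [0.691 0.054 0.01 ]]
```

Emit:
jog_arm --rows '[0,0,0,-33,-18,-6,1,0,0,0,-33,-18,-6,1,0,0,0,-33,-18,-6,1,0,0,0,-33,-18,-6,1,0,0,0,-33,-18,-6,1]'

```text
time: 0.65
position: [0.3549, 0.3352, 0.2614]
eef_rot: [-3.141, -0.0, 2.675]
force: [-0.4, -0.0, 0.1]
grip_width: 0.997
finger_force: 0.0
```

Emit:
jog_arm --rows '[0,0,0,-33,-18,0,1,0,0,0,-33,-18,0,1,0,0,0,-33,-18,0,1,0,0,0,-31,-18,0,1,0,0,0,0,0,0,1]'

```text
time: 1.15
position: [0.4395, 0.211, 0.261]
eef_rot: [-3.141, 0.0, 2.671]
force: [-0.0, 1.1, 0.1]
grip_width: 0.996
finger_force: 0.0
```

Run:
```python
from h import *
im,C,st=look('wrist','w1.png'); print(st['position'],st['eef_rot'],st['force'],st['time'],C[3])
```

```text
[0.43954701 0.21095494 0.26101694] [-3.14091378e+00  8.90788225e-05  2.67119383e+00] [-0.01163113  1.05827609  0.09792151] 1.15 [0.38090447 0.24081707 0.40356453]
```

View pics/w1.png

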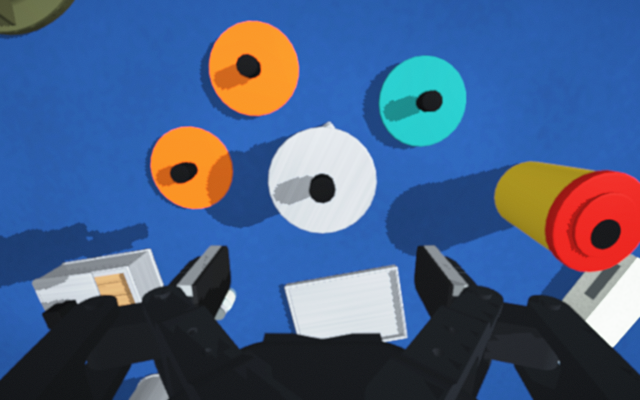

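The wrist view shows the steel lid at (322,180), orange ones at (253,68) and (191,167), and a turquoise one at (423,100). The tray is at (345,303). I'll confirm with an enlarged crop and measure the lid.

Run:
```python
from h import *
im=cv2.cvtColor(cv2.imread('pics/w1.png'),cv2.COLOR_BGR2RGB); C=cam('wrist',manip.state())
cv2.imwrite('pics/w1c.png',cv2.resize(cv2.imread('pics/w1.png')[110:250,240:400],None,fx=4,fy=4,interpolation=cv2.INTER_CUBIC))
hsv=cv2.cvtColor(im,cv2.COLOR_RGB2HSV)
m=((hsv[...,1]<70)&(hsv[...,2]>70)).astype(np.uint8);m[:110]=0;m[240:]=0;m[:,:250]=0;m[:,390:]=0
c=max(cv2.findContours(m,0,1)[0],key=cv2.contourArea)
h=cv2.convexHull(c)[:,0]
P=onz(C,h,0.107)
from scipy.optimize import least_squares
f=least_squares(lambda q:np.hypot(P[:,0]-q[0],P[:,1]-q[1])-q[2],[.438,.213,.053],loss='soft_l1',f_scale=.0005)
print(f.x,np.abs(f.fun).max())
m=(hsv[...,2]<60).astype(np.uint8);m[:150]=0;m[210:]=0;m[:,:290]=0;m[:,350:]=0
c=max(cv2.findContours(m,0,1)[0],key=cv2.contourArea);M=cv2.moments(c);uv=(M['m10']/M['m00'],M['m01']/M['m00'])
print(uv,onz(C,[uv],0.13))
print('tray',onz(C,[[285,285],[396,265]],.01))
```

```text
[0.43655443 0.21262086 0.05273659] 0.004600173268388318
(321.6120718887758, 188.0932519498135) [[0.43730004 0.21212279 0.13      ]]
tray [[0.56524609 0.08781262 0.01      ]
 [0.6082744  0.24162682 0.01      ]]
```

View pics/w1c.png

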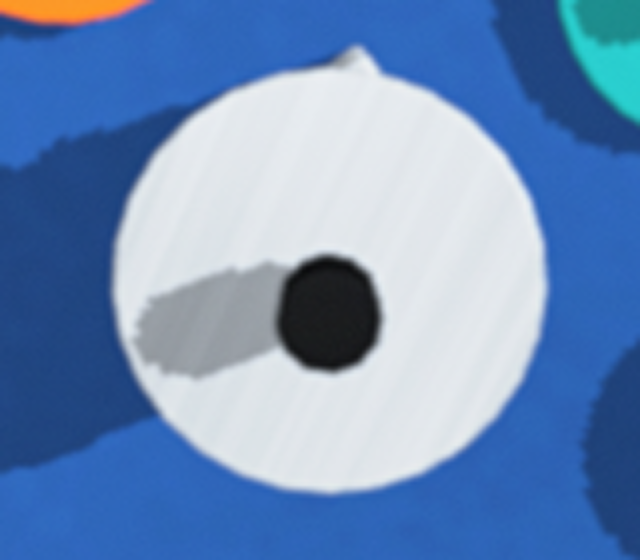

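The crop confirms it: a grey steel disc (measured radius 52.7 mm against 53) with a black knob, and a jar corner poking out at its top. Descending on it.

Emit:
jog_arm --rows '[0,0,0,3,0,35,1,0,0,0,0,0,40,1,0,0,0,0,0,40,1,0,0,0,0,0,25,1,0,0,0,0,0,11,1]'

```text
time: 1.7
position: [0.4339, 0.2155, 0.1081]
eef_rot: [-3.139, -0.002, 2.676]
force: [0.0, -0.3, 2.1]
grip_width: 0.999
finger_force: 0.0
```

Emit:
jog_arm --rows '[0,0,0,0,0,0,0,0,0,0,0,0,0,0,0,0,0,0,0,0,0,0,0,0,0,0,0,0,0,0,0,0,0,0,0]'

```text
time: 2.2
position: [0.4358, 0.2153, 0.1114]
eef_rot: [3.14, 0.001, 2.675]
force: [-2.7, 0.0, 6.6]
grip_width: 0.263
finger_force: 58.3
```

Emit:
jog_arm --rows '[0,0,0,0,0,0,0,0,0,0,0,0,0,0,0,0,0,0,0,0,0,0,0,0,0,0,0,0,0,0,0,0,0,0,0]'

```text
time: 2.7
position: [0.4358, 0.2153, 0.1114]
eef_rot: [3.14, 0.001, 2.675]
force: [-3.1, 0.2, 8.7]
grip_width: 0.259
finger_force: 58.4
```

Emit:
jog_arm --rows '[0,0,0,0,0,-15,0,0,0,0,0,0,-30,0,0,0,0,-20,3,-15,0,0,0,0,-35,6,0,0,0,0,0,-35,6,0,0]'

```text
time: 3.2
position: [0.5237, 0.1877, 0.1714]
eef_rot: [3.14, 0.001, 2.675]
force: [-0.8, 1.0, -2.0]
grip_width: 0.256
finger_force: 59.1
```

Emit:
jog_arm --rows '[0,0,0,-35,6,0,0,0,0,0,-35,6,0,0,0,0,0,-35,6,0,0,0,0,0,-26,4,20,0,0,0,0,0,0,30,0]'

```text
time: 3.7
position: [0.6522, 0.1472, 0.1209]
eef_rot: [3.139, 0.003, 2.673]
force: [-0.6, 1.6, -3.1]
grip_width: 0.26
finger_force: 59.2
```

Run:
```python
from h import *
im,C,st=look('scene','s2.png'); print(st['position'],st['force'],st['grip_width'])
look('side','d2.png')
```

```text
[0.65223934 0.14721978 0.1208653 ] [-0.60891392  1.56508545 -3.05366769] 0.2595735724700156
```

View pics/s2.png

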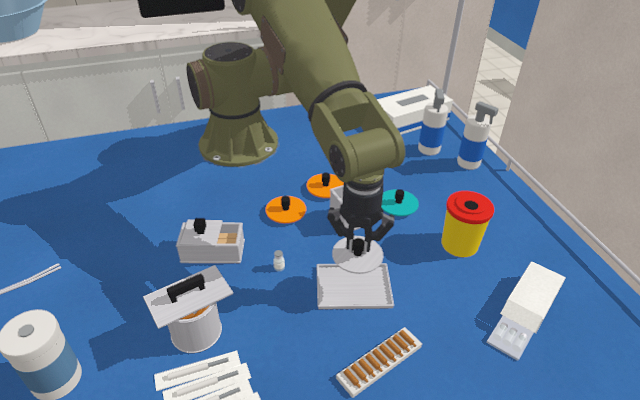

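The lid is held level at (357,253), above the tray (355,287). Lowering it.

Emit:
jog_arm --rows '[0,0,0,0,0,30,0,0,0,0,0,0,30,0,0,0,0,0,0,22,0,0,0,0,0,0,10,0,0,0,0,0,0,3,0]'

```text
time: 4.3
position: [0.6493, 0.1489, 0.0257]
eef_rot: [-3.141, -0.0, 2.675]
force: [-0.1, -0.2, -0.7]
grip_width: 0.261
finger_force: 59.1
```

Emit:
jog_arm --rows '[0,0,0,0,0,2,0,0,0,0,0,0,0,0]'

```text
time: 4.5
position: [0.6499, 0.1488, 0.0247]
eef_rot: [3.141, 0.001, 2.675]
force: [0.9, -0.3, -2.8]
grip_width: 0.261
finger_force: 59.3
```

Emit:
jog_arm --rows '[0,0,0,0,0,1,0,0,0,0,0,0,0.5,0,0,0,0,0,0,0,0]'

```text
time: 4.8
position: [0.6501, 0.1489, 0.0245]
eef_rot: [3.14, 0.002, 2.675]
force: [-7.5, -1.9, 13.6]
grip_width: 0.262
finger_force: 60.8
```

Emit:
jog_arm --rows '[0,0,0,0,0,0,1,0,0,0,0,0,0,1,0,0,0,0,0,0,1,0,0,0,0,0,0,1,0,0,0,0,0,-10,1]'

```text
time: 5.3
position: [0.6486, 0.1485, 0.0307]
eef_rot: [-3.14, -0.002, 2.675]
force: [-0.1, -0.7, -0.4]
grip_width: 0.998
finger_force: 0.0
```

Emit:
jog_arm --rows '[0,0,0,0,0,-45,1,0,0,0,0,0,-45,1,0,0,0,0,0,-45,1,0,0,0,20,-4,-45,1,0,0,0,39,-7,-45,1]'

```text
time: 5.8
position: [0.598, 0.1631, 0.2523]
eef_rot: [3.14, 0.002, 2.674]
force: [0.1, 0.8, 0.1]
grip_width: 0.997
finger_force: 0.0
```

Emit:
jog_arm --rows '[0,0,0,39,-7,0,1,0,0,0,39,-7,0,1,0,0,0,39,-7,0,1,0,0,0,39,-7,0,1,0,0,0,0,0,0,1]'

```text
time: 6.3
position: [0.4431, 0.2097, 0.2506]
eef_rot: [3.141, 0.0, 2.677]
force: [0.4, 0.4, -0.3]
grip_width: 1.0
finger_force: 0.0
```

Run:
```python
from h import *
import pickle
im,C,st=look('wrist','w3.png'); print(st['position'],st['eef_rot'],st['time']); pickle.dump(st,open('w3.pkl','wb'))
```

```text
[0.44310163 0.20971366 0.25058771] [3.14053942e+00 4.87341939e-04 2.67709894e+00] 6.3
```

View pics/w3.png

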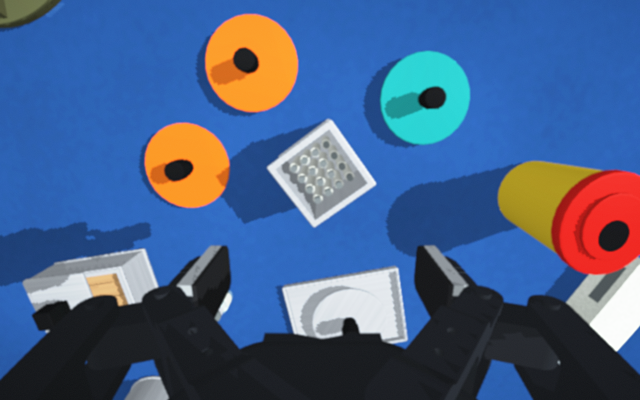

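The square jar is now open, with its rim corners near (330,120), (375,184), (316,226) and (267,168). The round lid stands in the tray at (345,303).

Run:
```python
from h import *
import pickle
st=pickle.load(open('w3.pkl','rb'));C=cam('wrist',st)
bgr=cv2.imread('pics/w3.png');hsv=cv2.cvtColor(bgr,cv2.COLOR_BGR2HSV)
for thr in (90,190,210,220):
    m=((hsv[...,1]<80)&(hsv[...,2]>thr)).astype(np.uint8);m[:110]=0;m[240:]=0;m[:,:255]=0;m[:,390:]=0
    c=max(cv2.findContours(m,0,1)[0],key=cv2.contourArea)
    P=onz(C,c[:,0],.09)
    r=cv2.minAreaRect((P[:,:2]*1000).astype(np.float32)); print(thr,r, cv2.convexHull(c).shape)
cv2.imwrite('pics/w3c.png',cv2.resize(bgr[105:245,245:405],None,fx=4,fy=4,interpolation=cv2.INTER_CUBIC))
# long box in wrist/scene/side not yet
```

```text
90 ((435.7751770019531, 211.81683349609375), (80.81439208984375, 79.38716125488281), 9.586938858032227) (26, 1, 2)
190 ((436.00872802734375, 212.04168701171875), (80.31575012207031, 78.9935531616211), 9.628898620605469) (25, 1, 2)
210 ((436.7452087402344, 212.40892028808594), (78.20753479003906, 78.51583862304688), 9.628898620605469) (24, 1, 2)
220 ((436.590087890625, 212.66957092285156), (77.89704132080078, 77.97283935546875), 9.653719902038574) (23, 1, 2)
```

View pics/w3c.png

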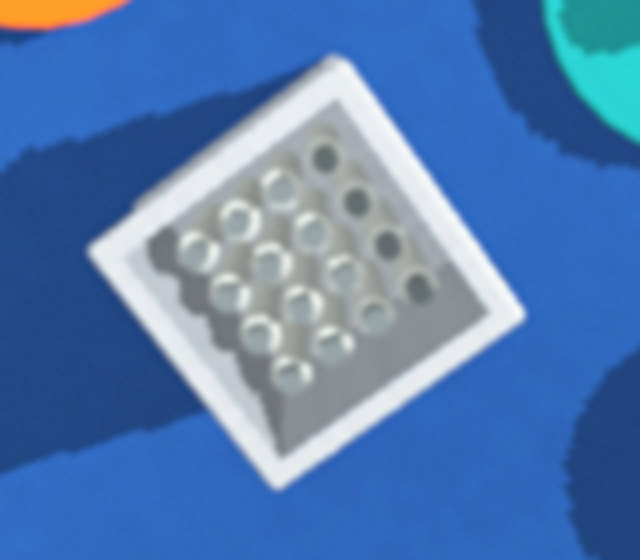

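The crop shows the bright square rim with the thermometers inside. It fits at centre (0.4367, 0.2126), 9.6° yaw. Now to the oblong box.

Emit:
jog_arm --rows '[0,0,0,-19,-38,-5,1,0,0,0,-19,-38,-5,1,0,0,0,-19,-38,0,1,0,0,0,-19,-38,0,1,0,0,0,-19,-38,0,1]'

```text
time: 6.85
position: [0.4458, -0.0059, 0.2599]
eef_rot: [3.141, 0.001, 2.674]
force: [1.1, 0.1, -0.2]
grip_width: 1.0
finger_force: 0.0
```

Emit:
jog_arm --rows '[0,0,0,-19,-38,0,1,0,0,0,-19,-38,0,1,0,0,0,-19,-38,0,1,0,0,0,0,0,0,1,0,0,0,0,0,0,1]'

```text
time: 7.35
position: [0.4452, -0.1323, 0.2595]
eef_rot: [3.142, -0.0, 2.672]
force: [-0.2, -0.1, -0.0]
grip_width: 1.005
finger_force: 0.0
```

Run:
```python
from h import *
import pickle
im,C,st=look('wrist','w4.png'); print(st['position'],st['eef_rot'],st['time']); pickle.dump(st,open('w4.pkl','wb'))
```

```text
[ 0.44523013 -0.13225931  0.25946186] [ 3.14150137e+00 -7.67890653e-07  2.67235602e+00] 7.35
```

View pics/w4.png

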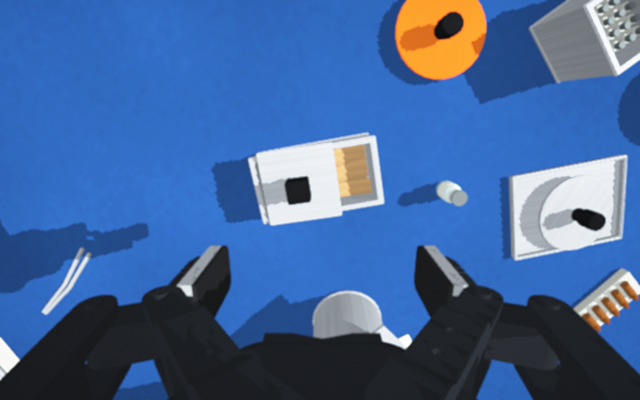

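The square lid sits at (300,182) with its knob at (298,190), at the left end of the box. The spatulas show at (355,170), the vial is at (453,193), and the tray with the round lid at (575,205).

Run:
```python
import cv2
cv2.imwrite('pics/w4c.png',cv2.resize(cv2.imread('pics/w4.png')[120:235,235:395],None,fx=5,fy=5,interpolation=cv2.INTER_CUBIC))
```

```text
(no output)
```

View pics/w4c.png

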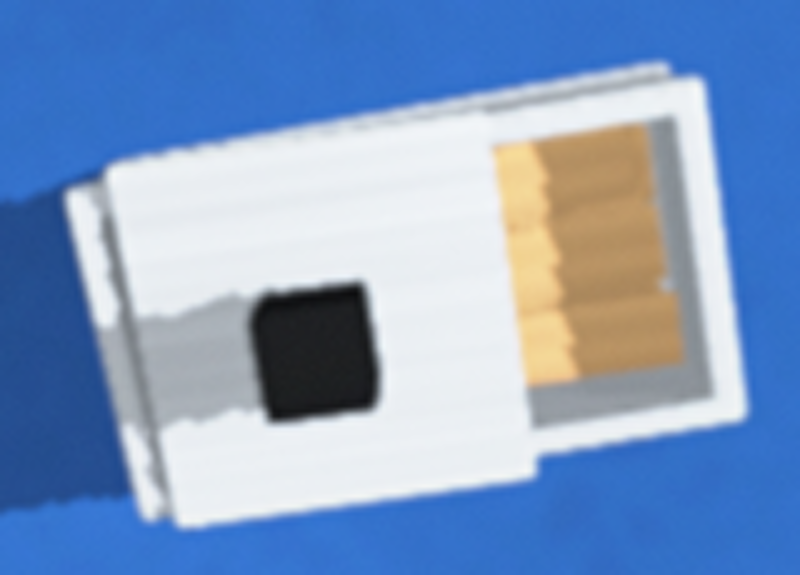

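Run:
```python
from h import *
import pickle
C=cam('wrist',pickle.load(open('w4.pkl','rb')))
f=lambda L:np.array(L)/5+[235,120]-.4
A=f([(107,170),(492,115),(535,478),(180,527)]);B=f([(68,190),(703,78),(747,415),(148,522)])
K=f([(265,298),(362,285),(378,405),(272,420)])
for n,q,z in (('lid',A,.065),('box',B,.06),('knob',K,.099)):
    P=onz(C,q,z)[:,:2]; e=np.roll(P,-1,0)-P
    print(n,P.mean(0).round(4),np.hypot(*e.T).round(4),(np.degrees(np.arctan2(e[:,1],e[:,0]))%90).round(1))
S=cam('scene');D=cam('side')
```

```text
lid [ 0.4435 -0.1591] [0.0843 0.0826 0.0825 0.0831] [71.  70.4 71.3 71.6]
box [ 0.4487 -0.1403] [0.1414 0.0772 0.1412 0.079 ] [72.9 73.  73.7 73.2]
knob [ 0.4414 -0.1574] [0.0195 0.0249 0.0218 0.0253] [70.7 69.8 71.4 64.6]
```

Emit:
jog_arm --rows '[0,0,-0.14,0,0,0,1,0,0,0,-7,-26,40,1,0,0,0,0,0,45,1,0,0,0,0,0,45,1,0,0,0,0,0,35,1]'

```text
time: 7.9
position: [0.4431, -0.1569, 0.0923]
eef_rot: [3.141, -0.001, 2.816]
force: [1.1, -0.6, -0.2]
grip_width: 0.997
finger_force: 0.0
```

Emit:
jog_arm --rows '[0,0,0,0,0,20,1,0,0,0,0,0,5,1,0,0,0,0,0,0,1]'

```text
time: 8.2
position: [0.4437, -0.1574, 0.0695]
eef_rot: [3.142, -0.0, 2.816]
force: [-0.5, 0.1, 0.4]
grip_width: 1.002
finger_force: 0.0
```

Emit:
jog_arm --rows '[0,0,0,0,-1.5,1,1,0,0,0,0,0,0,0,0,0,0,0,0,0,0,0,0,0,0,0,0,0,0,0,0,0,0,0,0]'

```text
time: 8.7
position: [0.4429, -0.1595, 0.0686]
eef_rot: [-3.142, 0.0, 2.815]
force: [-1.2, -0.0, 0.0]
grip_width: 0.328
finger_force: 0.0
```

Emit:
jog_arm --rows '[0,0,0,0,0,0,0,0,0,0,0,0,0,0,0,0,0,0,0,0,0]'

```text
time: 9.0
position: [0.443, -0.1596, 0.0687]
eef_rot: [-3.142, 0.001, 2.815]
force: [-1.5, -0.0, 6.1]
grip_width: 0.27
finger_force: 59.3
```

Emit:
jog_arm --rows '[0,0,0,0,0,-10,0,0,0,0,0,0,-30,0,0,0,0,0,0,-40,0,0,0,0,0,0,-40,0,0,0,0,0,0,0,0]'

```text
time: 9.5
position: [0.4445, -0.1602, 0.1937]
eef_rot: [-3.141, 0.008, 2.815]
force: [0.2, 0.3, -1.4]
grip_width: 0.268
finger_force: 58.9
```

Emit:
jog_arm --rows '[0,0,0,14,39,0,0,0,0,0,14,39,0,0,0,0,0,14,39,0,0,0,0,0,14,39,0,0,0,0,0,14,39,0,0]'

```text
time: 10.0
position: [0.4385, 0.0493, 0.1881]
eef_rot: [-3.141, -0.0, 2.815]
force: [1.2, -0.1, -0.6]
grip_width: 0.268
finger_force: 59.1
```

Emit:
jog_arm --rows '[0,0,0,14,39,0,0,0,0,0,14,39,0,0,0,0,0,14,39,0,0,0,0,0,14,39,0,0,0,0,-0.124,0,0,0,0]'

```text
time: 10.5
position: [0.4353, 0.217, 0.1878]
eef_rot: [3.141, -0.001, 2.941]
force: [0.8, -1.0, -1.7]
grip_width: 0.273
finger_force: 59.2
```

Emit:
jog_arm --rows '[0,0,-0.124,0,0,0,0,0,0,-0.124,0,0,0,0,0,0,-0.124,0,0,0,0,0,0,0,0,0,0,0,0,0,0,0,0,0,0]'

```text
time: 11.0
position: [0.436, 0.2133, 0.1881]
eef_rot: [-3.141, -0.001, -2.976]
force: [0.1, 1.4, -1.0]
grip_width: 0.27
finger_force: 59.2
```

Emit:
jog_arm --rows '[0,0,0,-0.7,0.7,30,0,0,0,0,0,0,30,0,0,0,0,0,0,13,0,0,0,0,0,0,6,0,0,0,0,0,0,5,0]'

```text
time: 11.5
position: [0.4372, 0.2144, 0.1047]
eef_rot: [3.141, 0.001, -2.973]
force: [0.4, 0.3, -1.2]
grip_width: 0.276
finger_force: 59.3
```

Emit:
jog_arm --rows '[0,0,0,0,0,3,0,0,0,0,0,0,1,0,0,0,0,0,0,0,0]'

```text
time: 11.8
position: [0.437, 0.2143, 0.1008]
eef_rot: [3.141, 0.001, -2.973]
force: [0.9, 0.9, -1.1]
grip_width: 0.273
finger_force: 59.3
```

Emit:
jog_arm --rows '[0,0,0,0,-1.5,1,0,0,0,0,0,0,1,0,0,0,0,0,0,0.7,0,0,0,0,0,0,0,0]'

```text
time: 12.2
position: [0.4372, 0.2127, 0.0987]
eef_rot: [-3.142, 0.001, -2.972]
force: [-5.2, -3.2, 13.7]
grip_width: 0.27
finger_force: 61.3
```

Emit:
jog_arm --rows '[0,0,0,0,0,0,1,0,0,0,0,0,0,1,0,0,0,0,0,0,1,0,0,0,0,0,0,1,0,0,0,0,0,-15,1]'

```text
time: 12.7
position: [0.4362, 0.2124, 0.1113]
eef_rot: [-3.141, -0.003, -2.972]
force: [0.5, 0.3, 1.7]
grip_width: 1.001
finger_force: 0.0
```

Emit:
jog_arm --rows '[0,0,0,0,0,-45,1,0,0,0,0,0,-45,1,0,0,0,-13,-40,-45,1,0,0,0,-13,-40,-20,1,0,0,0,-13,-40,0,1]'

```text
time: 13.2
position: [0.4933, 0.1071, 0.2625]
eef_rot: [-3.141, 0.006, -2.971]
force: [-0.1, 0.1, -0.4]
grip_width: 0.997
finger_force: 0.0
```

Emit:
jog_arm --rows '[0,0,0,-13,-40,0,1,0,0,0,-13,-40,0,1,0,0,0,-13,-40,0,1,0,0,0,-13,-40,0,1,0,0,0,-13,-40,0,1]'

```text
time: 13.7
position: [0.5903, -0.0799, 0.259]
eef_rot: [3.142, -0.0, -2.972]
force: [0.2, -0.2, 0.4]
grip_width: 1.001
finger_force: 0.0
```

Emit:
jog_arm --rows '[0,0,0,-13,-40,0,1,0,0,0,-13,-40,0,1,0,0,0,-13,-40,0,1,0,0,0,0,0,0,1,0,0,0,0,0,0,1]'

```text
time: 14.2
position: [0.6483, -0.1904, 0.2581]
eef_rot: [3.141, -0.001, -2.974]
force: [0.6, 0.8, 0.5]
grip_width: 1.001
finger_force: 0.0
```

Run:
```python
from h import *
import pickle
im,C,st=look('wrist','w5.png'); print(st['position'],st['eef_rot'],st['time']); pickle.dump(st,open('w5.pkl','wb'))
look('scene','s5.png');look('side','d5.png')
```

```text
[ 0.64833206 -0.19038226  0.25811273] [ 3.14081351e+00 -1.13923014e-03 -2.97350347e+00] 14.2
```

View pics/w5.png

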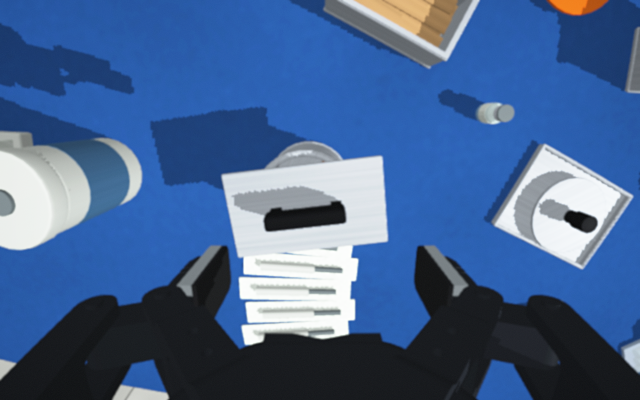

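The long lid's plate has corners near (222,175), (382,157), (387,240) and (239,256), with its bar at (305,215). The round jar's rim shows at (305,152).

Run:
```python
from h import *
import pickle
C=cam('wrist',pickle.load(open('w5.pkl','rb')))
bgr=cv2.imread('pics/w5.png');hsv=cv2.cvtColor(bgr,cv2.COLOR_BGR2HSV)
A=[(222,175),(382,157),(387,240),(239,256)]
g=cv2.cvtColor(bgr,cv2.COLOR_BGR2GRAY)
A=cv2.cornerSubPix(g,np.float32(A).reshape(-1,1,2),(4,4),(-1,-1),(3,30,.01)).reshape(-1,2);print(A.round(1))
for z in (.122,):
    P=onz(C,A,z)[:,:2]; e=np.roll(P,-1,0)-P
    print(P.mean(0).round(4),np.hypot(*e.T).round(4),(np.degrees(np.arctan2(e[:,1],e[:,0]))%180).round(1))
m=(g<50).astype(np.uint8);m[:190]=0;m[240:]=0;m[:,:250]=0;m[:,360:]=0
c=max(cv2.findContours(m,0,1)[0],key=cv2.contourArea);r=cv2.minAreaRect(onz(C,c[:,0],.15)[:,:2].astype(np.float32)*1000);print('bar',r)
```

```text
[[221.  174.3]
 [381.5 155.6]
 [387.2 240.9]
 [242.8 257.4]]
[ 0.67   -0.2012] [0.147  0.083  0.1422 0.0843] [106.2  16.2 106.7  19.4]
bar ((668.0855102539062, -203.52044677734375), (18.862550735473633, 68.23497009277344), 16.31683349609375)
```

Emit:
jog_arm --rows '[0,0,0.145,0,0,0,1,0,0,0.145,0,0,0,1,0,0,0.145,0,0,0,1,0,0,0.145,0,0,0,1,0,0,0.145,0,0,0,1]'

```text
time: 14.85
position: [0.6483, -0.1887, 0.2599]
eef_rot: [3.141, 0.001, 2.581]
force: [-0.0, 0.3, -0.3]
grip_width: 1.001
finger_force: 0.0
```

Emit:
jog_arm --rows '[0,0,0.145,0,0,0,1,0,0,0.145,0,0,0,1,0,0,0.145,0,0,0,1,0,0,0.145,0,0,0,1,0,0,0.145,0,0,0,1]'

```text
time: 15.35
position: [0.6483, -0.1887, 0.2598]
eef_rot: [3.141, 0.0, 1.856]
force: [-0.1, 0.1, 0.9]
grip_width: 1.0
finger_force: 0.0
```

Emit:
jog_arm --rows '[0,0,0,-9,8,30,1,0,0,0,-9,9,30,1,0,0,0,0,0,20,1,0,0,0,0,0,0,1,0,0,0,0,0,0,1]'

```text
time: 15.85
position: [0.67, -0.2016, 0.1805]
eef_rot: [3.141, 0.001, 1.862]
force: [0.2, 0.4, 0.4]
grip_width: 0.997
finger_force: 0.0
```

Run:
```python
from h import *
import pickle
im,C,st=look('wrist','w6.png'); print(st['position'],st['eef_rot'],st['time']); pickle.dump(st,open('w6.pkl','wb'))
```

```text
[ 0.67000005 -0.20155817  0.18046841] [3.14078009e+00 5.77640860e-04 1.86170309e+00] 15.85
```

View pics/w6.png

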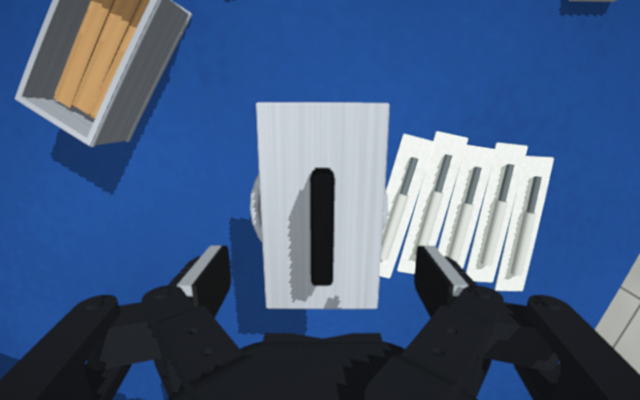

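The long lid now stands square to the fingers. Its plate corners are (257,103), (389,104), (378,309) and (268,310), and its bar is at (322,226).

Run:
```python
from h import *
import pickle
st=pickle.load(open('w6.pkl','rb'));C=cam('wrist',st)
A=[(257,103),(389,103.5),(378.5,309),(267.5,309.5)]
P=onz(C,A,.122)[:,:2]; e=np.roll(P,-1,0)-P
print(P.mean(0).round(4),np.hypot(*e.T).round(4),(np.degrees(np.arctan2(e[:,1],e[:,0]))%180).round(1))
d=P.mean(0)-st['position'][:2];y=st['eef_rot'][2];print(np.degrees(y),d@[np.cos(y),np.sin(y)],d@[np.sin(y),-np.cos(y)])
```

```text
[ 0.6712 -0.2025] [0.0823 0.1473 0.0833 0.148 ] [ 16.4 106.8  16.8 106.4]
106.667729893454 -0.0012129164295524256 0.0008988714393691936
```

Emit:
jog_arm --rows '[0,0,0,-1,1,30,1,0,0,0,0,0,18,1,0,0,0,0,0,5,1,0,0,0,0,0,0,0,0,0,0,0,0,0,0]'

```text
time: 16.4
position: [0.6717, -0.2031, 0.1283]
eef_rot: [3.139, 0.002, 1.861]
force: [0.5, 0.1, 0.2]
grip_width: 0.689
finger_force: 0.0
```

Emit:
jog_arm --rows '[0,0,0,0,0,0,0,0,0,0,0,0,0,0,0,0,0,0,0,0,0,0,0,0,0,0,0,0,0,0,0,0,0,0,0]'

```text
time: 16.9
position: [0.6713, -0.203, 0.1267]
eef_rot: [3.141, 0.0, 1.861]
force: [-1.1, -0.2, 5.0]
grip_width: 0.153
finger_force: 61.3
```

Emit:
jog_arm --rows '[0,0,0,0,0,-10,0,0,0,0,0,0,-25,0,0,0,0,0,0,-25,0,0,0,0,0,0,0,0,0,0,0,0,0,0,0]'

```text
time: 17.4
position: [0.671, -0.2029, 0.1858]
eef_rot: [-3.141, -0.0, 1.861]
force: [0.6, 0.2, -2.9]
grip_width: 0.152
finger_force: 60.6
```

Emit:
jog_arm --rows '[0,0,0,20,-32,0,0,0,0,0,20,-32,0,0,0,0,0,21,-33,0,0,0,0,0,21,-33,0,0,0,0,0,21,-33,0,0]'

```text
time: 17.9
position: [0.4832, -0.1501, 0.1845]
eef_rot: [-3.139, -0.002, 1.861]
force: [0.9, 0.2, -2.3]
grip_width: 0.15
finger_force: 60.5
```

Emit:
jog_arm --rows '[0,0,0,21,-32,0,0,0,0,0.146,0,0,0,0,0,0,0.146,0,0,0,0,0,0,0.146,0,0,0,0,0,0,0.145,0,0,0,0]'

```text
time: 18.4
position: [0.4481, -0.1396, 0.1848]
eef_rot: [-3.139, -0.0, 1.272]
force: [0.1, -0.3, -2.4]
grip_width: 0.155
finger_force: 60.5
```

Emit:
jog_arm --rows '[0,0,0,0,0,0,0,0,0,0,0,0,0,0]'

```text
time: 18.6
position: [0.4484, -0.1397, 0.1853]
eef_rot: [-3.14, -0.0, 1.282]
force: [-1.0, -0.3, -1.6]
grip_width: 0.153
finger_force: 60.5
```

Run:
```python
from h import *
st=manip.state();print(st['position'],st['eef_rot'])
d=np.array([.4487,-.1403])-st['position'][:2];y=st['eef_rot'][2];print(np.degrees(y),d@[np.cos(y),np.sin(y)]*1000,d@[np.sin(y),-np.cos(y)]*1000)
```

```text
[ 0.44838731 -0.13971899  0.18530172] [-3.14001395e+00 -1.52498157e-04  1.28223583e+00]
73.4667016457606 -0.46800578880350685 0.4651047759760799
```

Emit:
jog_arm --rows '[0,0,0,0,0,35,0,0,0,0,0,0,35,0,0,0,0,0,0,22,0,0,0,0,0,0,8,0,0,0,0,0,0,5,0]'

```text
time: 19.1
position: [0.4487, -0.1399, 0.0808]
eef_rot: [-3.141, -0.0, 1.28]
force: [-0.0, -0.1, -1.9]
grip_width: 0.154
finger_force: 60.4
```

Emit:
jog_arm --rows '[0,0,0,0,0,5,0,0,0,0,0,0,3,0,0,0,0,0,0,2,0,0,0,0,0,0,0,0]'

```text
time: 19.5
position: [0.4489, -0.1399, 0.0713]
eef_rot: [3.141, 0.0, 1.278]
force: [0.0, -0.3, -2.0]
grip_width: 0.147
finger_force: 60.4
```

Emit:
jog_arm --rows '[0,0,0,0,0,1,0,0,0,0,0,0,1,0,0,0,0,0,0,0.5,0,0,0,0,0,0,0,0]'

```text
time: 19.9
position: [0.4489, -0.1399, 0.0695]
eef_rot: [3.141, 0.0, 1.278]
force: [-8.5, 3.3, 12.1]
grip_width: 0.152
finger_force: 62.5
```

Emit:
jog_arm --rows '[0,0,0,0,0,0,1,0,0,0,0,0,0,1,0,0,0,0,0,0,1,0,0,0,0,0,0,1,0,0,0,0,0,-15,1]'

```text
time: 20.4
position: [0.4479, -0.1396, 0.0824]
eef_rot: [-3.139, -0.0, 1.278]
force: [0.1, 0.2, 0.3]
grip_width: 0.982
finger_force: 0.0
```

Emit:
jog_arm --rows '[0,0,0,0,0,-45,1,0,0,0,0,0,-45,1,0,0,0,0,0,-45,1,0,0,0,0,32,-40,1,0,0,0,1,32,0,1]'

```text
time: 20.9
position: [0.5117, -0.158, 0.264]
eef_rot: [3.132, 0.001, 1.278]
force: [0.1, 0.6, 0.0]
grip_width: 1.0
finger_force: 0.0
```

Emit:
jog_arm --rows '[0,0,0,1,32,0,1,0,0,0,1,32,0,1,0,0,0,1,32,0,1,0,0,0,1,32,0,1,0,0,0,1,32,0,1]'

```text
time: 21.4
position: [0.6653, -0.1989, 0.2573]
eef_rot: [-3.141, -0.0, 1.278]
force: [-0.3, 0.4, 1.0]
grip_width: 0.995
finger_force: 0.0
```

Emit:
jog_arm --rows '[0,0,0,0,0,0,1,0,0,0,0,0,0,1]'

```text
time: 21.6
position: [0.6641, -0.1986, 0.2565]
eef_rot: [-3.14, -0.0, 1.278]
force: [0.5, -0.7, -0.7]
grip_width: 0.999
finger_force: 0.0
```

Run:
```python
from h import *
import pickle
im,C,st=look('wrist','w7.png'); print(st['position'],st['eef_rot'],st['time']); pickle.dump(st,open('w7.pkl','wb'))
```

```text
[ 0.66414015 -0.19856398  0.25652037] [-3.13994324e+00 -7.13178699e-05  1.27790322e+00] 21.6
```

View pics/w7.png

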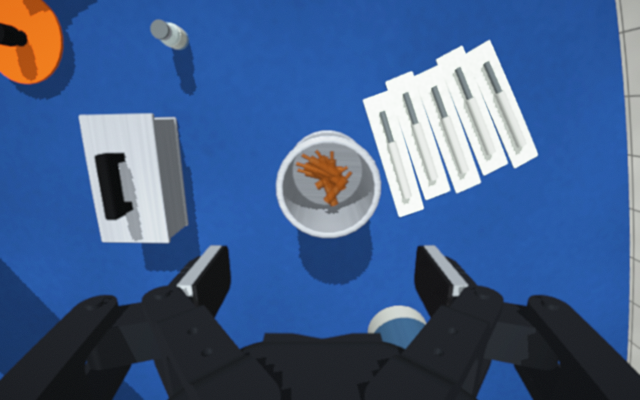

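The open round jar's rim circle is centred near (328,188), with the ampoules inside. The long lid lies flat on its box at (130,178).

Run:
```python
from h import *
import pickle
from scipy.optimize import least_squares
st=pickle.load(open('w7.pkl','rb'));C=cam('wrist',st)
bgr=cv2.imread('pics/w7.png');hsv=cv2.cvtColor(bgr,cv2.COLOR_BGR2HSV)
m=((hsv[...,1]<90)&(hsv[...,2]>100)).astype(np.uint8);m[:120]=0;m[250:]=0;m[:,:265]=0;m[:,388:]=0
m=cv2.morphologyEx(m,cv2.MORPH_OPEN,np.ones((3,3)))
c=max(cv2.findContours(m,0,1)[0],key=cv2.contourArea)
h=cv2.convexHull(c)[:,0];h=h[(h[:,1]>165)&(h[:,0]<378)]
P=onz(C,h,.105)
for free in (0,1):
    f=least_squares(lambda q:np.hypot(P[:,0]-q[0],P[:,1]-q[1])-(q[2] if free else .05),[.67,-.2,.05],loss='soft_l1',f_scale=.0005);print(f.x.round(4),len(P),np.abs(f.fun).max())
```

```text
[ 0.668  -0.2054  0.05  ] 23 0.001358898949274906
[ 0.6688 -0.2043  0.0511] 23 0.00023685506768495596
```

Emit:
jog_arm --rows '[0,0,0,41,-14,0,1,0,0,0,41,-14,0,1,0,0,0,41,-14,0,1,0,0,0,41,-14,0,1,0,0,0,41,-14,0,1]'

```text
time: 22.15
position: [0.6553, 0.0195, 0.2589]
eef_rot: [3.14, -0.0, 1.278]
force: [0.4, 0.2, 0.4]
grip_width: 1.001
finger_force: 0.0
```

Emit:
jog_arm --rows '[0,0,0,41,-14,15,1,0,0,0,41,-14,15,1,0,0,0,41,-14,20,1,0,0,0,0,0,0,1,0,0,0,0,0,0,1]'

```text
time: 22.65
position: [0.6509, 0.1484, 0.2082]
eef_rot: [3.141, 0.0, 1.279]
force: [-0.2, -0.8, -0.1]
grip_width: 1.002
finger_force: 0.0
```

Run:
```python
from h import *
from scipy.optimize import least_squares
im,C,st=look('wrist','w8.png'); print(st['position'],st['eef_rot'],st['time'])
u=proj(C,[[.652,.148,.02],[.652,.148,.054]]);print(u)
g=cv2.cvtColor(im,cv2.COLOR_RGB2GRAY);m=(g<55).astype(np.uint8)
n,l,s,c=cv2.connectedComponentsWithStats(m)
for i in range(1,n):
    if 60<s[i,4]<3000: print(c[i],s[i], onz(C,[c[i]],.045).round(4))
```

```text
[0.65091987 0.14838889 0.20816388] [3.14135199e+00 9.17280684e-05 1.27942504e+00] 22.65
[[322.5225098  177.30981116]
 [322.6198201  184.14194337]]
[38.48085586 50.35923423] [ 18  37  44  26 888] [[0.4287 0.3515 0.045 ]]
[324.15121951 182.99512195] [314 171  21  25 410] [[0.6533 0.1468 0.045 ]]
[ 40.22503653 211.00730638] [   0  183   80   63 2053] [[0.3497 0.2069 0.045 ]]
```

View pics/w8.png

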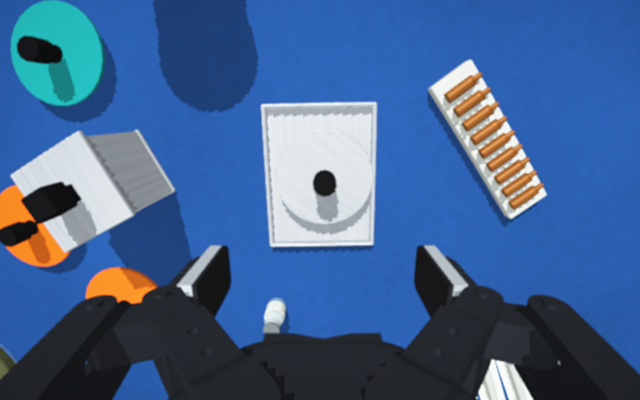

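The round lid stands flat in the tray with its knob at (324,183). The square lid sits flat on the square jar at left, around (75,190).

Emit:
jog_arm --rows '[0,0,0,-1,2,40,1,0,0,0,0,0,45,1,0,0,0,0,0,45,1,0,0,0,0,0,35,1,0,0,0,0,0,17,1]'

```text
time: 23.2
position: [0.6524, 0.1445, 0.0234]
eef_rot: [-3.139, 0.001, 1.276]
force: [0.1, -0.1, 1.2]
grip_width: 1.0
finger_force: 0.0
```

Emit:
jog_arm --rows '[0,0,0,0,0,0,1,0,0,0,0,0,0,0,0,0,0,0,0,0,0,0,0,0,0,0,0,0,0,0,0,0,0,0,0]'

```text
time: 23.7
position: [0.6538, 0.1463, 0.0268]
eef_rot: [3.14, -0.001, 1.278]
force: [-0.2, 0.5, 0.4]
grip_width: 0.331
finger_force: 0.0
```

Emit:
jog_arm --rows '[0,0,0,0,0,0,0,0,0,0,0,0,0,0,0,0,0,0,0,0,0,0,0,0,0,0,0,0,0,0,0,0,0,0,0]'

```text
time: 24.2
position: [0.6539, 0.1463, 0.0268]
eef_rot: [3.14, -0.001, 1.278]
force: [-1.9, -0.5, 6.3]
grip_width: 0.263
finger_force: 58.9
```

Emit:
jog_arm --rows '[0,0,0,0,0,-15,0,0,0,0,0,0,-40,0,0,0,0,0,0,-45,0,0,0,0,0,0,-45,0,0,0,0,-20,7,-25,0]'

```text
time: 24.7
position: [0.6546, 0.1269, 0.201]
eef_rot: [3.137, -0.003, 1.28]
force: [0.1, -0.1, -1.8]
grip_width: 0.26
finger_force: 59.3
```

Emit:
jog_arm --rows '[0,0,0,-40,14,0,0,0,0,0,-40,14,0,0,0,0,0,-40,14,0,0,0,0,0,-40,14,0,0,0,0,0,-40,14,0,0]'

```text
time: 25.2
position: [0.6632, -0.0883, 0.1967]
eef_rot: [3.141, -0.0, 1.278]
force: [0.3, -0.4, -1.9]
grip_width: 0.261
finger_force: 59.2
```

Emit:
jog_arm --rows '[0,0,0,-40,14,0,0,0,0,0,-40,14,0,0,0,0,0,-31,10,0,0,0,0,0,0,0,0,0,0,0,0,0,0,0,0]'

```text
time: 25.7
position: [0.6676, -0.2043, 0.1961]
eef_rot: [-3.141, -0.0, 1.277]
force: [0.1, 0.8, -1.3]
grip_width: 0.263
finger_force: 59.2
```

Run:
```python
from h import *
st=manip.state();print(st['position'],st['eef_rot'])
d=np.array([.6686,-.2046])-st['position'][:2];y=st['eef_rot'][2];print(d@[np.cos(y),np.sin(y)]*1000,d@[np.sin(y),-np.cos(y)]*1000)
```

```text
[ 0.66756926 -0.20434658  0.19609106] [-3.14141781e+00 -1.77405246e-04  1.27662980e+00]
0.056325708041626066 1.059940345518051
```

Down 79 mm to seated at TCP 0.117.

Emit:
jog_arm --rows '[0,0,0,0,1,30,0,0,0,0,0,0,25,0,0,0,0,0,0,8,0,0,0,0,0,0,5,0,0,0,0,0,0,4,0]'

```text
time: 26.2
position: [0.6694, -0.2038, 0.1249]
eef_rot: [3.14, 0.0, 1.278]
force: [-0.2, -0.7, -1.7]
grip_width: 0.257
finger_force: 59.2
```

Emit:
jog_arm --rows '[0,0,0,0,0,4,0,0,0,0,0,0,2,0,0,0,0,0,0,1,0,0,0,0,0,0,0,0]'

```text
time: 26.6
position: [0.6689, -0.2042, 0.117]
eef_rot: [3.141, 0.0, 1.278]
force: [0.8, 0.6, -1.9]
grip_width: 0.258
finger_force: 59.3
```

Emit:
jog_arm --rows '[0,0,0,0,0,1,0,0,0,0,0,0,0.5,0,0,0,0,0,0,0,0]'

```text
time: 26.9
position: [0.669, -0.2043, 0.1168]
eef_rot: [3.14, 0.0, 1.278]
force: [-4.1, 0.9, 7.7]
grip_width: 0.259
finger_force: 60.3
```

Contact came at 0.1168, as predicted for seated. Releasing, rising and moving clear (toward +y) for a check.

Emit:
jog_arm --rows '[0,0,0,0,0,0,1,0,0,0,0,0,0,1,0,0,0,0,0,0,1,0,0,0,0,0,0,1,0,0,0,0,0,-15,1]'

```text
time: 27.4
position: [0.668, -0.2039, 0.1284]
eef_rot: [-3.138, -0.0, 1.278]
force: [-0.0, -0.5, -0.8]
grip_width: 1.001
finger_force: 0.0
```

Emit:
jog_arm --rows '[0,0,0,0,0,-40,1,0,0,0,0,0,-40,1,0,0,0,0,0,-40,1,0,0,0,0,-40,0,1,0,0,0,0,-40,0,1]'

```text
time: 27.9
position: [0.5919, -0.181, 0.2522]
eef_rot: [3.138, 0.0, 1.278]
force: [1.5, -0.7, 0.1]
grip_width: 1.002
finger_force: 0.0
```

Emit:
jog_arm --rows '[0,0,0,30,-20,0,1,0,0,0,40,0,0,1,0,0,0,40,0,0,1,0,0,0,0,0,0,1,0,0,0,0,0,0,1]'

```text
time: 28.4
position: [0.605, -0.0694, 0.2512]
eef_rot: [3.141, 0.0, 1.279]
force: [0.7, 0.2, 0.4]
grip_width: 1.002
finger_force: 0.0
```

Run:
```python
from h import *
st=manip.state();print(st['position'],st['time'])
a=manip.capture('scene');b=manip.capture('side')
save(np.vstack([cv2.resize(a[120:360,100:520],(525,300)),cv2.resize(b[90:310,200:585],(525,300))]),'f.png')
save(a,'sf.png');save(b,'df.png')
```

```text
[ 0.60498582 -0.0694487   0.25118489] 28.4
```

View pics/f.png

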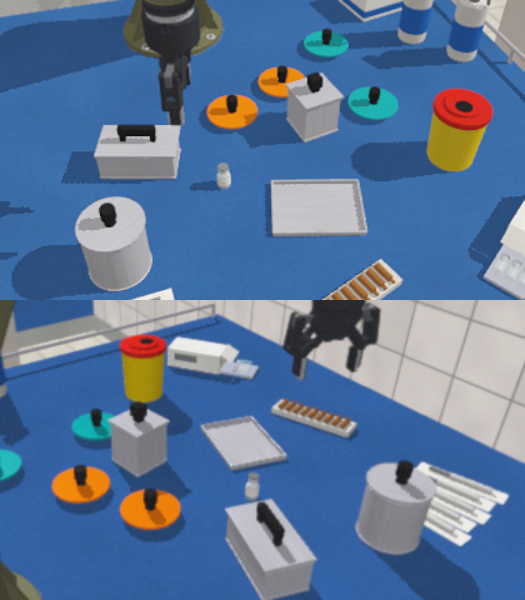

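Both views show all three lids flat on their own jars: round at (112,215), square at (315,90) and oblong at (138,137). The vial and sharps container are in place, the tray is empty and the gripper is clear. Handing in.

```bash
python3 -c "
from workcell import manip
print(manip.finish_job())"
```

```text
the job is handed in; nothing more can be done
None
```

All three lids are seated flat on their own jars in the final camera views, the vial and sharps container look undisturbed, and the job was handed in at about 28.5 s; no verdict was returned.

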